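# Clamp a steel sleeve in the assembly jig

### The arm

A 6-joint arm with a two-finger parallel gripper is mounted at the origin on the work surface. World frame = base frame: x ahead of the robot, y to its left, z up, the work surface at z = 0. Lengths are in m, angles in degrees, forces in N, time in s.
With the tool pointing down it reaches from about 0.275 to 0.75 m from the base axis. Payload 10.2 kg.
Tool frame: the origin (TCP) lies between the finger pads; the fingertips stand 11 mm ahead of it and the grasp point (between the pads) lies 8 mm behind it (arm.tips_ahead is the distance from the TCP to the fingertips, in m); z points along the fingers, y is the direction in which the jaws open and shut (so a half turn about z gives the same grasp; the last joint's range is limited). The gripper opens to 85 mm and grips with 20 to 120 N. Pads are 22 mm wide; open, the fingers measure 114 mm over their backs; the gripper's body (76 mm by 85 mm) begins 54 mm behind the grasp point. The pads swing forward as they close: fully open they stand 13 mm farther back than shut.
Start: joints at [-85.451, 17.928, 85.812, -0, 76.261, -12.8], TCP at [0.157, -0.501, 0.242] pointing down, gripper open.
Joint ranges: [-168.41, 168.41], [-55.51, 124.54], [10.69, 146.95], [-70.63, 250.63], [1, 178], [-165.06, 165.06]. Speed limits (degrees/s): [136.94, 136.94, 172.46, 180, 180, 180].

### API

Orientations are given as [roll, pitch, yaw] about the fixed x, y, z axes, in that order (R = Rz(yaw) Ry(pitch) Rx(roll)).
In Python, from workcell import readout, imaging, job, look_for, spot_point, arm gives the robot as it stands.
- The arm moves only by the tool send_rows, never from a script. Its argument "motion" is a list of rows, each a list of 2 entries, a list of its own where there are three numbers: the shift along the world's x, y, z in m, then the turn about the world's z in degrees. A call has 1 to 5 rows; each row is the pose to reach, as a shift and turn from the pose commanded when the call began; what a row does not reach only later rows make up. A row lasts 1/12 s, in which the tool goes at most 41.7 mm and 7.16 degrees, less where a joint would pass 70% of its speed; a pose out of reach is approached as far as the arm can. A call with a gripper value outside its range is refused whole. "gripper" is the gripper command: -1 is fully open, 1 is shut, values between are in proportion, set as the call begins (left out, the last holds). The fingers move at their own pace and stop on an object; "force" is the grip in N (left out, the last holds). Time passes only in rows, so rows that repeat a pose let the fingers close. It gives the time, the measured TCP pose, the force and the opening at its end, in the units of the state.
- readout.observe(): the state, without advancing time (a new reading comes with each control period).
- imaging.snapshot(name): name is "scene" or "top" or "wrist"; returns a dict with "frame" (384x512x3 uint8, red, green, blue), "intrinsics" (3x3 intrinsics, pixels), "k1" (the pictures are not rectified: a ray, as slopes to the right and down, at radius r is drawn at 1 + k1 r^2 times it, then the intrinsics apply), "camera_from_world" (4x4, takes a point from world to camera coordinates). Camera axes: x right, y down, z forward; pixel columns grow to the right and rows downward; lengths in m; the calibration is good to about 2 mm. A picture is of the moment at which its call begins. There is no depth.
- job.close_job(): hands the job in, once; it reports no verdict.
Trained networks look in a picture, given as the dict that the camera call returned (one of the last four; its "shot" number tells which), for a name from the list of things; names that differ only in an ending like _2 or _b are one class to them, and where a whole thing is asked for, a point or a joint stands for the part that bears it (a point fixed in the world has none). Each returns a list of dicts, best first, with "confidence" (0 to 1); they miss things now and then, are a little off and sometimes report something else, mostly with a low value. They report only what shows in the picture. A call takes as long as a camera call. They do not tell look-alikes from the thing itself.
- look_for(picture, name): "rect" ([centre column, centre row, width, height] in pixels, round what is visible of it).
- spot_point(picture, name): "pixel" ([column, row] in pixels: a listed point, or the origin of a listed thing).
The state is a dict: "time_s": time; "joints": joint angles; "joint_vel": joint speeds; "tau": joint torques, N m; "eef_pos": TCP position; "tcp_rot": TCP orientation; "contact_force": force on the tool from outside, world axes, zero at the start; "ft_torque": the same for the moment, N m; "width": finger opening in m.
Only numpy, scipy, OpenCV 4.12 (cv2) and the standard library are available. Lean on these libraries where they do the work, as an engineer would, in place of code of your own. Each camera call takes 0.05 s, during which the arm holds its last target. There are 200 camera calls.

### The job

Lay the steel sleeve from the wooden rest lengthwise in the jig's V cradle, about centred, and let go of it. Then swing the clamp lever round over the sleeve by its knob: it climbs the cam and must drop into the low notch so that its pad presses on the sleeve. Push gently (no more than about 12 N), find the notch by feel and do not force the lever against the stop behind it; leave the other things on the bench where they are.

Things in the scene. Friction and masses are not known exactly. Their poses are not given: they have to be found in the camera images.
- sleeve_mid (a point): centre of the loose steel sleeve, a cylinder 32 mm in diameter and 96 mm long, with dark end rings, about 0.2 kg, lying level on the wooden rest. y axis = the sleeve's length (either way round); x and z turn as it rolls
- rest: wooden rest fixed to the bench, 60 x 102 mm, two V supports 10 mm thick at y = -36 and +36 mm of its frame, carrying the sleeve along its y axis with the sleeve's axis 36 mm above the bench. The middle 60 mm of the sleeve is free for the fingers. Origin: centre of the underside, z up
- jig: fixed assembly jig: aluminium plate 240 x 200 x 12 mm. Origin: bench level, on the clamp lever's upright turning axis; z up. A steel cam drum, 80 mm across, 46 mm high, surrounds the axis; on it stand a ramp, a track 10 mm above the low level (track top 60 mm above the bench), a notch and a stop wall (top 78 mm). The drum is set round by a different, unmeasured amount on each jig
- cradle (a point): where the centre of a well laid sleeve lies: 85 mm from the lever axis along the jig's +x, 62 mm above the bench; the sleeve lies along this frame's y axis. The cradle is two steel V supports, 10 mm thick, at y = -36 and +36 mm, upper edges 57 mm above the bench; 60 mm free between them for the fingers
- spindle: the lever's sprung spindle: origin on the lever's turning axis; its z is the lever's lift: 0 low, about 10 mm on the cam track, about 2 mm when dropped into the notch and pressing on a sleeve (limit 14 mm). A spring presses it down with 10 to 13 N. The lever's round rubber pad, 20 mm across, is 85 mm from the axis, opposite the knob
- lever (a joint): turn of the lever, rad: 0 parked, grows counter-clockwise from above. Knob direction in the jig frame: 1.04 + value (from +x to +y); pad opposite. Ramp begins between 0.1 and 0.8, 0.4 long. Notch middle between 1.78 and 2.44 (differs by jig): there the lever drops of itself; a rigid stop is met 0.1 to 0.2 farther. Knob force: up to 9 N on the ramp (springs back if let go) and after the drop, else under 4 N
- knob (a point): middle of the lever's upright round black knob, 20 mm across, 58 mm tall, 85 mm from the lever's axis; 124 mm above the bench while the lever is low. The knob's top is 29 mm above this point; the lever's arm (22 mm wide, 12 mm thick) lies 42 to 30 mm below it. x axis points outwards from the lever's axis, y counter-clockwise
- spool: bystander: small empty metal spool standing upright, 52 mm in diameter, 40 mm high; origin under its centre
- tray: bystander: open cardboard tray of washers, 100 x 140 x 45 mm; origin under its centre
- screwdriver: bystander: screwdriver lying on the bench
Not all that is in view belongs to the job. What is shaped like the part that bears sleeve_mid but orange or turquoise is not meant.

How it is judged:
By the outcome, as a careful person would: the job done as asked, in the order asked, and still so for the second after the job is handed in, with the robot touching nothing.
It also fails if it takes over 72 s, if anything falls off the work surface, if the arm or the gripper's body presses on something with over 40 N, if the wrist force passes 120 N, or if a joint passes its speed limit or range.

## Working session

There is one attempt and no reset: what is moved stays moved. The work goes in short steps, Python scripts to look and compute and a tool call to move; the robot and the scene stay as the last step left them, time stands still between calls to the robot, and variables do not carry over. Pictures are saved under pics/ and viewed, about 8 in all and at most 12, crops included, and the job is handed in when it is done.

Besides the shell and the picture viewer there is one more tool, called as name([rows], argument=value, ...), one row to a line, values as JSON. send_rows: Moves the arm, as the interface text tells. Its arguments: {"type":"object","properties":{"motion":{"type":"array"},"gripper":{"type":"number"},"force":{"type":"number"}},"required":["motion"]}

```bash
mkdir -p pics; cat > h.py <<'E'
import numpy as np, cv2, json
from workcell import readout, imaging, job, look_for, spot_point, arm
def snap(n,save=None):
    p=imaging.snapshot(n)
    if save: cv2.imwrite(f'pics/{save}.png',p['frame'][:,:,::-1])
    return p
def ray(p,px):
    K=np.array(p['intrinsics']);T=np.array(p['camera_from_world'])
    d=np.array([(px[0]-K[0,2])/K[0,0],(px[1]-K[1,2])/K[1,1]]);u=d.copy()
    for _ in range(20): u=d/(1+p['k1']*(u@u))
    R=T[:3,:3]; return -R.T@T[:3,3], R.T@np.array([u[0],u[1],1])
def atz(p,px,z):
    c,d=ray(p,px); return c+d*(z-c[2])/d[2]
def proj(p,X):
    K=np.array(p['intrinsics']);T=np.array(p['camera_from_world'])
    q=T[:3,:3]@np.array(X)+T[:3,3];u=q[:2]/q[2];u=u*(1+p['k1']*(u@u))
    return np.array([K[0,0]*u[0]+K[0,2],K[1,1]*u[1]+K[1,2]])
def tri(rs):
    A=np.zeros((3,3));b=np.zeros(3)
    for c,d in rs:
        d=d/np.linalg.norm(d);M=np.eye(3)-np.outer(d,d);A+=M;b+=M@c
    return np.linalg.solve(A,b)
E
python3 - <<'E'
from h import *
np.set_printoptions(precision=3,suppress=True)
H={'sleeve_mid':.036,'rest':0,'jig':0,'cradle':.062,'spindle':.05,'knob':.124,'spool':0,'tray':0,'screwdriver':.01}
ps=[]
for n in('scene','top'):
    p=snap(n,n+'0')
    print(n,ray(p,[256,192]))
    for k in H:
        for r in spot_point(p,k)[:3]: print(k,np.round(r['pixel'],1),round(r['confidence'],2),atz(p,r['pixel'],H[k]))
    ps.append(p['frame'])
cv2.imwrite('pics/both.png',cv2.resize(np.hstack(ps)[:,:,::-1],None,fx=.78,fy=.78,interpolation=cv2.INTER_AREA))
E
```

```text
scene (array([ 1.01 , -0.502,  1.133]), array([-0.325,  0.418, -0.848]))
sleeve_mid [112.7 259.2] 0.98 [ 0.426 -0.327  0.036]
sleeve_mid [200.2 234.1] 0.96 [ 0.553 -0.142  0.036]
sleeve_mid [167.4 279.8] 0.7 [ 0.569 -0.283  0.036]
rest [170.4 285.7] 0.92 [ 0.571 -0.283  0.   ]
jig [261.2 194. ] 0.62 [0.59 0.06 0.  ]
cradle [288.7 197.3] 0.7 [0.674 0.063 0.062]
spindle [264.  191.9] 0.65 [0.61  0.044 0.05 ]
knob [292.1 158.6] 0.79 [0.635 0.128 0.124]
spool [168.5 280.3] 0.63 [ 0.558 -0.275  0.   ]
tray [311.1 122. ] 0.57 [0.557 0.349 0.   ]
tray [262.8 194.2] 0.27 [0.594 0.062 0.   ]
screwdriver [182.3 346.5] 0.62 [ 0.696 -0.38   0.01 ]
screwdriver [268.7 290.9] 0.31 [ 0.771 -0.151  0.01 ]
top (array([0.47 , 0.013, 1.08 ]), array([ 0.138, -0.014, -0.991]))
sleeve_mid [375.6 269.6] 0.74 [ 0.421 -0.318  0.036]
sleeve_mid [309.2 220.1] 0.74 [ 0.546 -0.143  0.036]
sleeve_mid [366.5 211.4] 0.69 [ 0.572 -0.294  0.036]
rest [360.7 214.4] 0.87 [ 0.567 -0.289  0.   ]
jig [232.9 204.2] 0.94 [0.586 0.059 0.   ]
cradle [234.2 167. ] 0.83 [0.675 0.056 0.062]
spindle [236.8 199.4] 0.62 [0.593 0.047 0.05 ]
spindle [126.7 210.1] 0.62 [0.557 0.332 0.05 ]
knob [201.1 176.6] 0.65 [0.637 0.132 0.124]
spool [391.2 169.8] 0.74 [ 0.694 -0.376  0.   ]
spool [310.2 139. ] 0.68 [ 0.773 -0.149  0.   ]
spool [234.5 167.4] 0.63 [0.687 0.057 0.   ]
tray [391.1 168.7] 0.67 [ 0.697 -0.376  0.   ]
tray [127.  208.5] 0.55 [0.566 0.347 0.   ]
screwdriver [390.2 168.4] 0.64 [ 0.695 -0.37   0.01 ]
```

```bash
python3 -c "
import workcell;print(dir(workcell.arm))
from workcell import readout;print(readout.observe())"
```

```text
['IKError', '__class__', '__delattr__', '__dict__', '__dir__', '__doc__', '__eq__', '__format__', '__ge__', '__getattribute__', '__getstate__', '__gt__', '__hash__', '__init__', '__init_subclass__', '__le__', '__lt__', '__module__', '__ne__', '__new__', '__reduce__', '__reduce_ex__', '__repr__', '__setattr__', '__sizeof__', '__str__', '__subclasshook__', '__weakref__', 'tips_ahead']
{'time_s': 1.0, 'joints': array([-8.54526856e+01,  1.79293406e+01,  8.58141717e+01, -2.51532379e-03,
        7.62609416e+01, -1.27981580e+01]), 'joint_vel': array([-0.00373384,  0.03675399, -0.07264028,  0.03941254,  0.04566575,
        0.13040978]), 'tau': array([-1.38488926e-03, -4.12173879e+01, -2.59903944e+01, -2.64983391e-04,
        4.18913387e-04,  2.04356417e-05]), 'eef_pos': array([ 0.1565119 , -0.50111618,  0.24226584]), 'tcp_rot': array([-1.79995116e+02,  1.39600535e-03,  1.73460699e+01]), 'contact_force': array([ 0.60626044, -0.93539392,  0.11986316]), 'ft_torque': array([-0.01405746, -0.01795353,  0.02992344]), 'width': 0.08608664219299038}
```

View pics/top0.png

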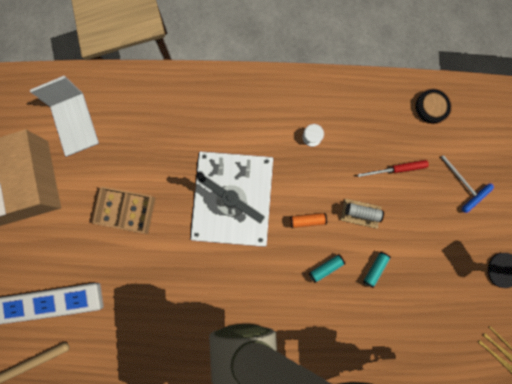

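View pics/scene0.png

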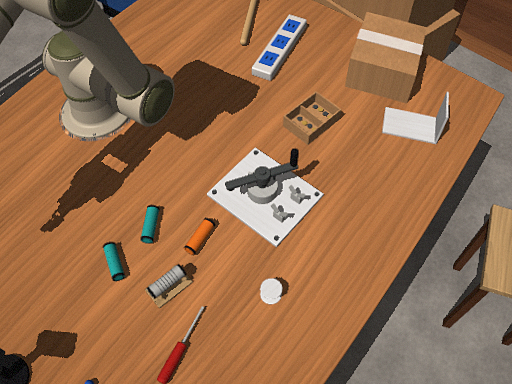

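The steel grey sleeve on the wooden rest is at top (362,212) and scene (167,280). The turquoise ones, top (327,268) and (377,269), and the orange one at (308,220) are decoys: wrong colour and no rest. The jig is at top (233,200), with its knob at (201,177) and its two V's at (217,167) and (243,169). Next I'll measure yaws and confirm with a crop.

```bash
python3 - <<'E'
from h import *
np.set_printoptions(precision=4,suppress=True)
T=snap('top');S=snap('scene')
for k in('sleeve_mid','rest','jig','cradle','spindle','knob'):
    a=spot_point(T,k);b=spot_point(S,k)
    best=None
    for i in a:
        for j in b:
            X=tri([ray(T,i['pixel']),ray(S,j['pixel'])]);e=np.linalg.norm(proj(T,X)-i['pixel'])+np.linalg.norm(proj(S,X)-j['pixel'])
            if e<5: print(k,X,round(e,2),np.round(i['pixel'],1))
def fit(p,box,f,z,name):
    x0,y0,x1,y1=box;c=p['frame'][y0:y1,x0:x1].astype(int);m=f(c).astype(np.uint8)
    m=cv2.morphologyEx(m,cv2.MORPH_CLOSE,np.ones((3,3)))
    n,l,s,_=cv2.connectedComponentsWithStats(m);i=1+np.argmax(s[1:,4])
    cs,_=cv2.findContours((l==i).astype(np.uint8),cv2.RETR_EXTERNAL,cv2.CHAIN_APPROX_NONE)
    pts=np.array([atz(p,q[0]+[x0,y0],z)[:2] for q in max(cs,key=len)],np.float32)
    print(name,cv2.minAreaRect(pts),'corners\n',cv2.boxPoints(cv2.minAreaRect(pts)))
white=lambda c:(c.min(2)>150)&(c.max(2)-c.min(2)<30)
fit(T,(180,140,285,255),white,.012,'plateT'); fit(S,(195,140,330,250),white,.012,'plateS')
grey=lambda c:(c.max(2)-c.min(2)<28)&(c.max(2)>70)
fit(T,(330,190,395,235),grey,.045,'sleeveT')
a=cv2.resize(T['frame'][185:240,330:395],(400,338),interpolation=cv2.INTER_CUBIC)
b=cv2.resize(T['frame'][145:250,185:280],(400,442),interpolation=cv2.INTER_CUBIC)
o=np.zeros((442,800,3),np.uint8);o[:338,:400]=a;o[:,400:]=b
cv2.imwrite('pics/crop1.png',o[:,:,::-1])
E
```

```text
sleeve_mid [ 0.5462 -0.1459  0.0052] 1.92 [308.  220.1]
sleeve_mid [ 0.4314 -0.19    0.0289] 4.65 [324.6 263.1]
sleeve_mid [ 0.5724 -0.2909  0.0317] 0.46 [364.6 211.4]
sleeve_mid [ 0.4298 -0.3332  0.0305] 3.91 [379.1 265. ]
rest [ 0.5716 -0.2819  0.0156] 2.73 [360.7 213.2]
jig [ 0.5888  0.066  -0.0113] 2.75 [231.3 204.4]
spindle [0.5941 0.0593 0.0038] 2.16 [233.4 201.7]
spindle [ 0.5894  0.0718 -0.0155] 0.6 [228.1 203.1]
knob [0.6365 0.1246 0.1296] 2.6 [204.9 177.5]
plateT ((0.6012228727340698, 0.0608922615647316), (0.19851548969745636, 0.23915934562683105), 86.91497039794922) corners
 [[ 0.4765 -0.0318]
 [ 0.7153 -0.0447]
 [ 0.726   0.1536]
 [ 0.4872  0.1664]]
plateS ((0.600315272808075, 0.060416147112846375), (0.20180657505989075, 0.23855401575565338), 86.98454284667969) corners
 [[ 0.4759 -0.0341]
 [ 0.7141 -0.0466]
 [ 0.7247  0.1549]
 [ 0.4865  0.1675]]
sleeveT ((0.5674829483032227, -0.2892361283302307), (0.090425506234169, 0.03342843055725098), 79.08817291259766) corners
 [[ 0.5425 -0.3305]
 [ 0.5753 -0.3368]
 [ 0.5925 -0.248 ]
 [ 0.5596 -0.2417]]
```

View pics/crop1.png

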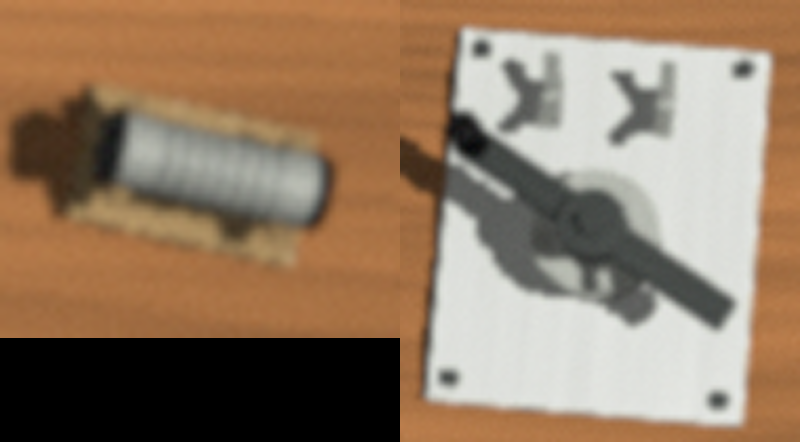

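The crop confirms it: the ribbed grey metal sleeve is on the wooden rest (left). On the jig, the two V's are at upper middle and the lever is parked. I'll go above the sleeve.

send_rows([
  [[0.028,0.014,-0.003],4.1],
  [[0.056,0.028,-0.006],8.2],
  [[0.083,0.042,-0.009],12.4],
  [[0.111,0.056,-0.012],16.5],
  [[0.138,0.07,-0.014],20.6],
], gripper=-0.4, force=40)

```text
time_s: 2.12
eef_pos: [0.2958, -0.4302, 0.2281]
tcp_rot: [-180.0, -0.0, 38.1]
contact_force: [0.3, -0.8, 0.2]
width: 0.0595
```

send_rows([
  [[0.028,0.014,-0.003],4.1],
  [[0.056,0.028,-0.006],8.2],
  [[0.083,0.042,-0.009],12.4],
  [[0.111,0.056,-0.012],16.5],
  [[0.138,0.07,-0.014],20.6],
])

```text
time_s: 2.53
eef_pos: [0.4339, -0.3601, 0.214]
tcp_rot: [-180.0, -0.0, 58.8]
contact_force: [-1.3, -0.9, -0.3]
width: 0.0597
```

send_rows([
  [[0.028,0.014,-0.003],4.1],
  [[0.056,0.028,-0.006],8.2],
  [[0.083,0.042,-0.009],12.4],
  [[0.111,0.056,-0.012],16.5],
  [[0.138,0.07,-0.014],20.6],
])

```text
time_s: 2.95
eef_pos: [0.5719, -0.2901, 0.1999]
tcp_rot: [-180.0, -0.0, 79.4]
contact_force: [0.4, 0.3, 1.0]
width: 0.0601
```

```bash
python3 - <<'E'
from h import *
np.set_printoptions(precision=4,suppress=True)
s=readout.observe();s=readout.observe();print(s['time_s'],s['eef_pos'],s['tcp_rot'],s['width'])
W=snap('wrist','w1');print(ray(W,[256,192]))
for k,z in(('sleeve_mid',.036),('rest',0)):
    for r in spot_point(W,k)[:3]: print(k,np.round(r['pixel'],1),round(r['confidence'],2),atz(W,r['pixel'],z))
    for r in look_for(W,k)[:2]: print(r)
E
```

```text
2.95 [ 0.5719 -0.2901  0.1999] [-179.9826   -0.0102   79.3607] 0.060054004394905665
(array([ 0.5866, -0.2174,  0.3313]), array([-0.0464, -0.2731, -0.9609]))
sleeve_mid [ 84. 105.] 0.88 [ 0.4319 -0.1899  0.036 ]
sleeve_mid [250.1 176.7] 0.84 [ 0.5695 -0.2847  0.036 ]
sleeve_mid [196.6  22.9] 0.59 [ 0.5501 -0.1432  0.036 ]
{'rect': [82.1, 103.6, 108.0, 98.6], 'confidence': 0.71}
{'rect': [201.1, 41.9, 65.8, 83.8], 'confidence': 0.66}
{'rect': [254.6, 168.9, 56.1, 93.3], 'confidence': 0.86}
```

View pics/w1.png

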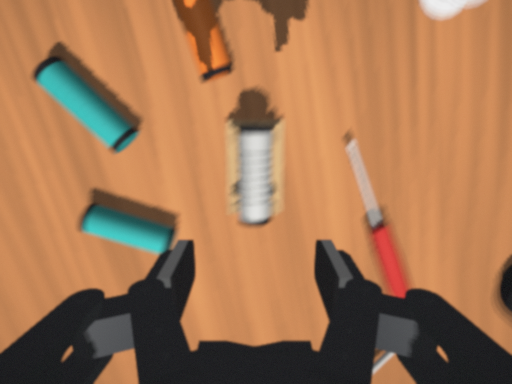

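The sleeve on its rest is upright in the wrist view at (255,174), with end rings near (256,127) and (254,221).

```bash
python3 - <<'E'
from h import *
np.set_printoptions(precision=4,suppress=True)
W=snap('wrist')
f=W['frame'].astype(int)[110:235,215:300]
m=((f.max(2)-f.min(2)<30)&(f.max(2)>110)).astype(np.uint8)
n,l,s,c=cv2.connectedComponentsWithStats(m);i=1+np.argmax(s[1:,4]);print(s[i],c[i]+[215,110])
ys,xs=np.where(l==i)
cl=[[215+(xs[ys==y].min()+xs[ys==y].max())/2,110+y] for y in range(ys.min()+3,ys.max()-2)]
v=np.polyfit([q[1] for q in cl],[q[0] for q in cl],1)
for z in(.036,.044):
    a,b=[atz(W,[np.polyval(v,y),y],z)[:2] for y in(124,222)];print(z,a,b,(a+b)/2,np.degrees(np.arctan2(*(a-b)[::-1])))
E
```

```text
[  22   24   33   89 2744] [252.8021 176.7095]
0.036 [ 0.5804 -0.2366] [ 0.561  -0.3339] [ 0.5707 -0.2852] 78.70564871819708
0.044 [ 0.5806 -0.2361] [ 0.5617 -0.3308] [ 0.5711 -0.2834] 78.7056487181971
```

send_rows([
  [[-0.001,0.003,-0.035],-0.5],
  [[-0.001,0.003,-0.07],-0.5],
  [[-0.001,0.003,-0.1],-0.5],
  [[-0.001,0.003,-0.125],-0.5],
  [[-0.001,0.003,-0.14],-0.5],
])

```text
time_s: 3.67
eef_pos: [0.5677, -0.2884, 0.0576]
tcp_rot: [-179.8, -0.1, 78.5]
contact_force: [0.5, 0.6, -0.3]
width: 0.0597
```

send_rows([
  [[0,0,-0.01],0],
  [[0,0,-0.018],0],
  [[0,0,-0.024],0],
  [[0,0,-0.026],0],
  [[0,0,-0.026],0],
])

```text
time_s: 4.08
eef_pos: [0.5696, -0.2884, 0.0346]
tcp_rot: [180.0, 0.0, 78.6]
contact_force: [0.1, 0.9, -0.0]
width: 0.0597
```

send_rows([
  [[0,0,0],0],
  [[0,0,0],0],
  [[0,0,0],0],
  [[0,0,0],0],
  [[0,0,0],0],
], gripper=0.6)

```text
time_s: 4.5
eef_pos: [0.5692, -0.2882, 0.0352]
tcp_rot: [-180.0, 0.0, 78.7]
contact_force: [-4.7, 0.6, 4.9]
width: 0.0305
```

send_rows([
  [[0,0,0],0],
  [[0,0,0.01],0],
  [[0,0,0.03],0],
  [[0,0,0.06],0],
  [[0,0,0.09],0],
])

```text
time_s: 4.92
eef_pos: [0.5693, -0.2878, 0.1256]
tcp_rot: [-180.0, -0.0, 78.7]
contact_force: [1.1, -0.7, -1.7]
width: 0.0308
```

send_rows([
  [[0,0,0.03],0],
  [[0,0,0.06],0],
  [[0,0,0.09],0],
  [[0,0,0.09],0],
  [[0,0,0.09],0],
])

```text
time_s: 5.33
eef_pos: [0.5699, -0.2883, 0.2163]
tcp_rot: [179.8, 0.1, 78.7]
contact_force: [-0.7, 0.3, -3.0]
width: 0.0306
```

```bash
python3 - <<'E'
from h import *
np.set_printoptions(precision=4,suppress=True)
s=readout.observe();print(s['time_s'],s['eef_pos'],s['tcp_rot'],s['width'],s['contact_force'])
W=snap('wrist','w2')
for r in spot_point(W,'sleeve_mid')[:3]: print(np.round(r['pixel'],1),r['confidence'],atz(W,r['pixel'],s['eef_pos'][2]+.002))
E
```

```text
5.3333 [ 0.5699 -0.2883  0.2163] [179.8034   0.089   78.6544] 0.030586168929516495 [-0.7141  0.3245 -2.9522]
[255.4 258.3] 0.96 [ 0.5723 -0.2843  0.2183]
[136.  227.4] 0.96 [ 0.5221 -0.258   0.2183]
[ 94.1 110.4] 0.96 [ 0.5214 -0.2057  0.2183]
```

View pics/w2.png

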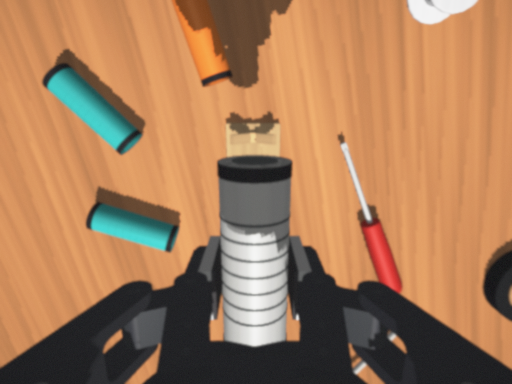

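The sleeve is held squarely between the fingers (far ring at (255,168)), and the rest is empty behind it. I'll move to just short of the jig to measure the cradle.

send_rows([
  [[0.008,0.02,0],0.7],
  [[0.019,0.05,0],1.5],
  [[0.03,0.08,0],2.4],
  [[0.041,0.11,0],3.3],
  [[0.053,0.139,0],4.1],
])

```text
time_s: 5.85
eef_pos: [0.6223, -0.1474, 0.2126]
tcp_rot: [-179.8, -0.1, 82.8]
contact_force: [0.1, 0.5, -1.7]
width: 0.0305
```

send_rows([
  [[0.011,0.03,0],0.9],
  [[0.023,0.06,0],1.8],
  [[0.034,0.09,0],2.6],
  [[0.045,0.12,0],3.5],
  [[0.053,0.139,0],4.2],
])

```text
time_s: 6.27
eef_pos: [0.6755, -0.0069, 0.2124]
tcp_rot: [-179.8, -0.1, 87.1]
contact_force: [0.3, -0.6, -2.0]
width: 0.0308
```

send_rows([
  [[0,0,0],0],
  [[0,0,0],0],
])

```text
time_s: 6.43
eef_pos: [0.6752, -0.0092, 0.2124]
tcp_rot: [-179.8, -0.0, 87.0]
contact_force: [-0.1, -1.1, -1.9]
width: 0.0309
```

```bash
python3 - <<'E'
from h import *
np.set_printoptions(precision=4,suppress=True)
s=readout.observe();print(s['time_s'],s['eef_pos'],s['tcp_rot'],s['width'],s['contact_force'])
W=snap('wrist','w3');t=s['eef_pos']
for y,dz in((158,-.015),(170,.017),(183,.017)): print('ring',y,atz(W,[255,y],t[2]+dz)-t)
for k,z in(('cradle',.062),('jig',0),('knob',.124),('spindle',.05)):
    for r in spot_point(W,k)[:2]: print(k,np.round(r['pixel'],1),round(r['confidence'],2),atz(W,r['pixel'],z))
cx,cy=.6755,.0567;a=np.radians(-3.05)
im=cv2.resize(W['frame'],(768,576))[:,:,::-1].copy()
for q in([-.02,.036],[.02,.036],[-.02,-.036],[.02,-.036]):
    for qq in(-.005,.005):
        x,y=q[0],q[1]+qq;X=[cx+x*np.cos(a)-y*np.sin(a),cy+x*np.sin(a)+y*np.cos(a),.057]
        u=proj(W,X)*1.5;cv2.circle(im,(int(u[0]),int(u[1])),2,(0,0,255),-1)
cv2.imwrite('pics/w3b.png',im)
E
```

```text
6.4333 [ 0.6752 -0.0092  0.2124] [-179.8279   -0.0112   87.0416] 0.030868951634062468 [-0.0964 -1.0508 -1.9244]
ring 158 [ 0.004   0.0487 -0.015 ]
ring 170 [0.0041 0.0496 0.017 ]
ring 183 [0.0038 0.0445 0.017 ]
cradle [248.9 110.1] 0.76 [0.6747 0.0594 0.062 ]
jig [171.3 111.3] 0.79 [0.5892 0.0613 0.    ]
spindle [172.6 107.9] 0.84 [0.6041 0.0648 0.05  ]
```

View pics/w3b.png

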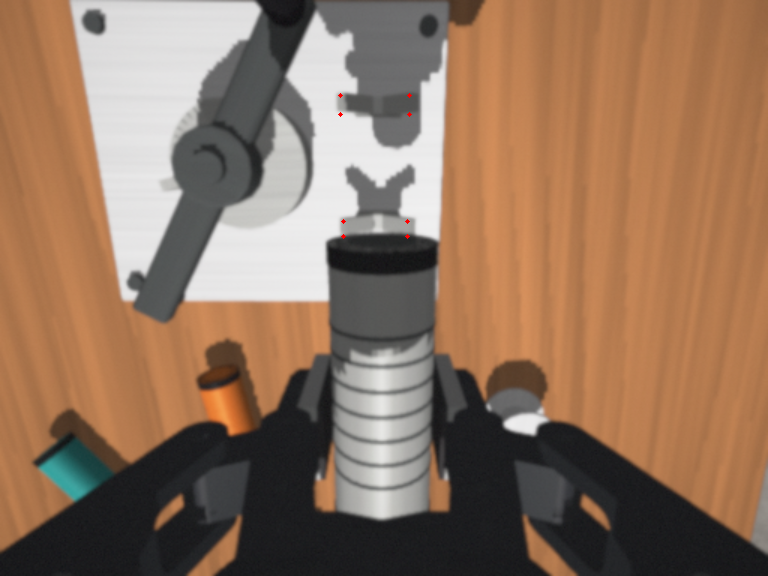

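The V's are at (378,104) and (378,227), with my predicted dots about 1.5 mm to the left. Taking that in, the target TCP is about (0.6757, 0.056). I'll go over and down.

send_rows([
  [[0,0.025,0],0],
  [[0.0005,0.05,0],0],
  [[0.0005,0.065,-0.01],0],
  [[0.0005,0.065,-0.04],0],
  [[0.0005,0.065,-0.07],0],
])

```text
time_s: 7.1
eef_pos: [0.6762, 0.0554, 0.1439]
tcp_rot: [179.9, 0.0, 87.0]
contact_force: [0.2, -0.0, -2.6]
width: 0.0307
```

send_rows([
  [[0,0,-0.025],0],
  [[0,0,-0.045],0],
  [[0,0,-0.06],0],
  [[0,0,-0.068],0],
  [[0,0,-0.07],0],
])

```text
time_s: 7.52
eef_pos: [0.6752, 0.0545, 0.0722]
tcp_rot: [-179.8, 0.0, 86.9]
contact_force: [0.2, -0.4, -2.0]
width: 0.0306
```

send_rows([
  [[0,0,0],0],
  [[0,0,-0.001],0],
  [[0,0,-0.002],0],
  [[0,0,-0.003],0],
  [[0,0,-0.003],0],
])

```text
time_s: 7.93
eef_pos: [0.6761, 0.0548, 0.0716]
tcp_rot: [180.0, 0.0, 86.9]
contact_force: [-0.3, 0.7, -2.0]
width: 0.0308
```

send_rows([
  [[0,0.001,-0.001],0],
  [[0,0.001,-0.002],0],
  [[0,0.001,-0.003],0],
  [[0,0.001,-0.004],0],
  [[0,0.001,-0.004],0],
])

```text
time_s: 8.35
eef_pos: [0.6759, 0.0559, 0.067]
tcp_rot: [-180.0, -0.0, 86.9]
contact_force: [-0.8, 0.5, -2.1]
width: 0.0305
```

send_rows([
  [[0,0,-0.001],0],
  [[0,0,-0.002],0],
  [[0,0,-0.003],0],
  [[0,0,-0.003],0],
  [[0,0,-0.003],0],
])

```text
time_s: 8.77
eef_pos: [0.676, 0.0559, 0.0642]
tcp_rot: [-180.0, -0.0, 87.0]
contact_force: [0.0, -0.1, -1.6]
width: 0.0307
```

send_rows([
  [[0,0,-0.001],0],
  [[0,0,-0.0015],0],
  [[0,0,-0.002],0],
  [[0,0,-0.002],0],
  [[0,0,-0.002],0],
])

```text
time_s: 9.18
eef_pos: [0.676, 0.0559, 0.0623]
tcp_rot: [-180.0, -0.0, 86.9]
contact_force: [0.4, 0.2, -1.2]
width: 0.031
```

send_rows([
  [[0,0,-0.001],0],
  [[0,0,-0.0015],0],
  [[0,0,-0.002],0],
  [[0,0,-0.002],0],
  [[0,0,-0.002],0],
])

```text
time_s: 9.6
eef_pos: [0.6762, 0.0559, 0.062]
tcp_rot: [180.0, 0.0, 87.0]
contact_force: [-6.2, -0.4, 8.9]
width: 0.0305
```

Contact is felt, slightly on the +x flank. I'll ease 1 mm back in x, then open partly.

send_rows([
  [[-0.001,0,0],0],
  [[-0.001,0,0],0],
])

```text
time_s: 9.77
eef_pos: [0.6753, 0.0559, 0.0613]
tcp_rot: [179.9, 0.0, 86.9]
contact_force: [-2.3, 0.4, 6.3]
width: 0.0306
```

send_rows([
  [[0,0,0],0],
  [[0,0,0],0],
  [[0,0,0],0],
  [[0,0,0],0],
  [[0,0,0],0],
], gripper=-0.05)

```text
time_s: 10.18
eef_pos: [0.675, 0.0558, 0.0601]
tcp_rot: [-180.0, -0.0, 86.9]
contact_force: [0.7, -0.1, 0.3]
width: 0.0448
```

send_rows([
  [[0,0,0.005],0],
  [[0,0,0.02],0],
  [[0,0,0.045],0],
  [[0,0,0.08],0],
  [[0,0,0.115],0],
])

```text
time_s: 10.6
eef_pos: [0.6746, 0.0559, 0.1765]
tcp_rot: [-179.9, -0.0, 86.9]
contact_force: [1.7, -0.4, 1.4]
width: 0.0449
```

send_rows([
  [[0,-0.02,0.02],0],
  [[0,-0.04,0.04],0],
  [[0,-0.06,0.04],0],
  [[0,-0.06,0.04],0],
  [[0,-0.06,0.04],0],
])

```text
time_s: 11.02
eef_pos: [0.6749, -0.0048, 0.2154]
tcp_rot: [-180.0, -0.0, 86.9]
contact_force: [0.0, 0.7, -0.5]
width: 0.0447
```

```bash
python3 - <<'E'
from h import *
np.set_printoptions(precision=4,suppress=True)
s=readout.observe();print(s['time_s'],s['eef_pos'],s['tcp_rot'],s['width'],s['contact_force'])
W=snap('wrist')
for k,z in(('sleeve_mid',.062),('jig',0),('knob',.124),('spindle',.05)):
    for r in spot_point(W,k)[:2]: print(k,np.round(r['pixel'],1),round(r['confidence'],2),atz(W,r['pixel'],z))
cx,cy=.677,.0567;a=np.radians(-3.05)
im=cv2.resize(W['frame'],(768,576))[:,:,::-1].copy()
R=np.array([[np.cos(a),-np.sin(a)],[np.sin(a),np.cos(a)]])
def dot(jx,jy,z,c):
    x,y=np.array([cx,cy])+R@[jx-.085,jy];u=proj(W,[x,y,z])*1.5;cv2.circle(im,(int(u[0]),int(u[1])),2,c,-1)
for sx in(-.02,.02):
    for y in(-.041,-.031,.031,.041): dot(.085+sx,y,.057,(0,0,255))
for y in(-.048,0,.048): dot(.085,y,.078,(0,255,0))
dot(.085*np.cos(1.04),.085*np.sin(1.04),.153,(0,255,255)); dot(0,0,.095,(0,255,255)); dot(0,0,.012,(255,0,0))
cv2.imwrite('pics/w4.png',im)
E
```

```text
11.0167 [ 0.6749 -0.0048  0.2154] [-179.996    -0.0101   86.8681] 0.04467810743197555 [ 0.0424  0.6674 -0.4798]
sleeve_mid [157.  284.2] 0.9 [ 0.5666 -0.109   0.062 ]
sleeve_mid [250.1 114.9] 0.86 [0.6758 0.0596 0.062 ]
jig [172.5 114.3] 0.76 [0.59   0.0628 0.    ]
spindle [176.6 112. ] 0.71 [0.6071 0.0656 0.05  ]
```

View pics/w4.png

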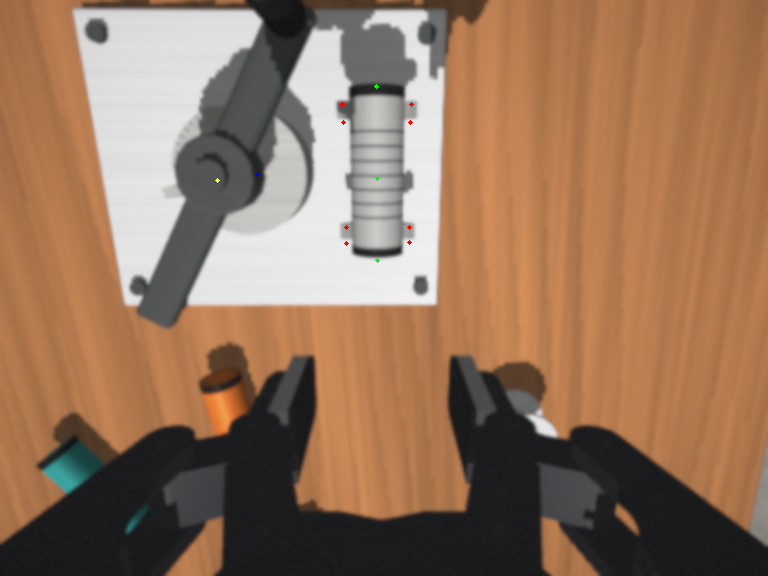

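The sleeve lies in both V's, centred within about 2 mm: rings at (377,90) and (377,251), V's at rows 108 and 231. Now I'll go over the knob.

send_rows([
  [[-0.008,0.028,0],-6.1],
  [[-0.015,0.055,0],-12.2],
  [[-0.023,0.082,0],-18.3],
  [[-0.03,0.109,0],-24.4],
  [[-0.038,0.136,0],-30.4],
])

```text
time_s: 11.68
eef_pos: [0.6364, 0.1337, 0.2152]
tcp_rot: [-180.0, 0.0, 56.3]
contact_force: [1.2, -0.2, 0.1]
width: 0.0451
```

send_rows([
  [[0,0,0],0],
  [[0,0,0],0],
])

```text
time_s: 11.85
eef_pos: [0.6366, 0.1335, 0.2153]
tcp_rot: [-180.0, 0.0, 56.8]
contact_force: [0.4, -1.0, 0.6]
width: 0.0447
```

```bash
python3 - <<'E'
from h import *
np.set_printoptions(precision=4,suppress=True)
s=readout.observe();print(s['time_s'],s['eef_pos'],s['tcp_rot'],s['width'],s['contact_force'])
W=snap('wrist')
for r in spot_point(W,'knob')[:2]: print(np.round(r['pixel'],1),round(r['confidence'],2),atz(W,r['pixel'],.124))
for r in look_for(W,'knob')[:2]: print(r)
im=cv2.resize(W['frame'],(768,576))[:,:,::-1].copy()
for x,y,c in((.637,.131,(0,0,255)),(.639,.133,(0,255,0))):
  for z in(.095,.153):
    u=proj(W,[x,y,z])*1.5;cv2.circle(im,(int(u[0]),int(u[1])),3,c,-1)
cv2.imwrite('pics/w5.png',im)
E
```

```text
11.85 [0.6366 0.1335 0.2153] [-179.9994    0.008    56.7696] 0.04469572471967934 [ 0.4339 -0.9627  0.6148]
[253.2 204.2] 0.71 [0.6365 0.1342 0.124 ]
{'rect': [255.9, 261.1, 47.7, 167.1], 'confidence': 0.71}
{'rect': [259.9, 223.5, 260.3, 222.4], 'confidence': 0.65}
```

View pics/w5.png

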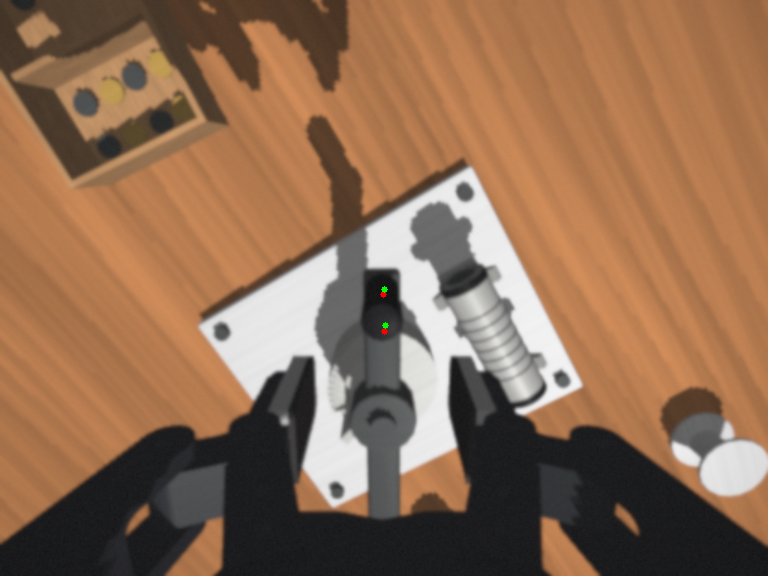

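The knob top is at (382,322), between the fingers, and agrees with (0.639, 0.1335). The lever axis is then about (0.592, 0.062). I'll lower to straddle it and narrow the gap.

send_rows([
  [[0.002,0,-0.02],0],
  [[0.002,0,-0.045],0],
  [[0.002,0,-0.068],0],
  [[0.002,0,-0.083],0],
  [[0.002,0,-0.088],0],
])

```text
time_s: 12.42
eef_pos: [0.6382, 0.1307, 0.1243]
tcp_rot: [-179.8, 0.2, 56.5]
contact_force: [-0.8, -0.3, 0.4]
width: 0.0445
```

send_rows([
  [[0,0,0],0],
  [[0,0,0],0],
  [[0,0,0],0],
  [[0,0,0],0],
  [[0,0,0],0],
], gripper=0.36, force=20)

```text
time_s: 12.83
eef_pos: [0.6394, 0.1318, 0.1283]
tcp_rot: [179.9, -0.1, 56.6]
contact_force: [0.2, 0.4, 0.5]
width: 0.0272
```

```bash
python3 - <<'E'
import numpy as np
A=np.array([.592,.062]);r=.085
def row(p,lead): # knob angle deg, tangential lead
    c,s=np.cos(np.radians(p)),np.sin(np.radians(p));return A+[r*c-lead*s,r*s+lead*c]
p0=row(56.5,0)
for k in range(0,136,4):
    print(k,np.round(row(56.5+k,.003)-p0,4),end=' ; ')
E
```

```text
0 [-0.0025  0.0017] ; 4 [-0.0077  0.0046] ; 8 [-0.013   0.0071] ; 12 [-0.0186  0.0093] ; 16 [-0.0242  0.0111] ; 20 [-0.03    0.0125] ; 24 [-0.0358  0.0134] ; 28 [-0.0418  0.014 ] ; 32 [-0.0477  0.0142] ; 36 [-0.0536  0.0139] ; 40 [-0.0595  0.0132] ; 44 [-0.0654  0.0121] ; 48 [-0.0711  0.0107] ; 52 [-0.0767  0.0088] ; 56 [-0.0822  0.0065] ; 60 [-0.0875  0.0039] ; 64 [-0.0926  0.0008] ; 68 [-0.0975 -0.0025] ; 72 [-0.1022 -0.0062] ; 76 [-0.1066 -0.0102] ; 80 [-0.1106 -0.0145] ; 84 [-0.1144 -0.0191] ; 88 [-0.1179 -0.024 ] ; 92 [-0.121 -0.029] ; 96 [-0.1237 -0.0343] ; 100 [-0.1261 -0.0397] ; 104 [-0.128  -0.0453] ; 108 [-0.1296 -0.0511] ; 112 [-0.1308 -0.0569] ; 116 [-0.1316 -0.0628] ; 120 [-0.1319 -0.0687] ; 124 [-0.1319 -0.0746] ; 128 [-0.1314 -0.0805] ; 132 [-0.1305 -0.0864] ;
```

send_rows([
  [[-0.003,0.0028,0],0],
  [[-0.0056,0.0043,0],2],
  [[-0.0082,0.0057,0],4],
  [[-0.0109,0.007,0],6],
  [[-0.0135,0.0082,0],8],
])

```text
time_s: 13.25
eef_pos: [0.6255, 0.1404, 0.1277]
tcp_rot: [180.0, -0.0, 64.7]
contact_force: [0.7, 0.2, -0.1]
width: 0.0274
```

send_rows([
  [[-0.0028,0.0011,0],2],
  [[-0.0056,0.0022,0],4],
  [[-0.0084,0.0031,0],6],
  [[-0.0112,0.004,0],8],
  [[-0.0112,0.004,0],8],
])

```text
time_s: 13.67
eef_pos: [0.614, 0.1445, 0.1277]
tcp_rot: [180.0, -0.0, 72.6]
contact_force: [-0.6, -0.3, 0.6]
width: 0.0271
```

send_rows([
  [[-0.0029,0.0007,0],2],
  [[-0.0058,0.0014,0],4],
  [[-0.0087,0.0019,0],6],
  [[-0.0116,0.0023,0],8],
  [[-0.0116,0.0023,0],8],
])

```text
time_s: 14.08
eef_pos: [0.6025, 0.1466, 0.1276]
tcp_rot: [180.0, -0.0, 80.6]
contact_force: [-0.2, -0.4, -0.1]
width: 0.0272
```

```bash
cat > k.py <<'E'
from h import *
np.set_printoptions(precision=4,suppress=True)
s=readout.observe();print(s['time_s'],s['eef_pos'],s['tcp_rot'][2],s['contact_force'],s['ft_torque'])
t=s['eef_pos']
W=snap('wrist');S=snap('scene')
for n,p in(('W',W),('S',S)):
    r=spot_point(p,'knob')
    if r: print(n,np.round(r[0]['pixel'],1),round(r[0]['confidence'],2),atz(p,r[0]['pixel'],.13), 'tcp px',proj(p,t))
a=cv2.resize(W['frame'],(400,300));u=proj(S,[.61,.06,.1]).astype(int)
b=cv2.resize(S['frame'][u[1]-75:u[1]+75,u[0]-90:u[0]+110],(400,300),interpolation=cv2.INTER_CUBIC)
import sys;cv2.imwrite(f'pics/{sys.argv[1]}.png',np.hstack([a,b])[:,:,::-1])
E
python3 k.py k1
```

```text
14.0833 [0.6025 0.1466 0.1276] 80.57354300083632 [-0.1651 -0.4386 -0.0863] [-0.0361 -0.007  -0.0414]
S [286.7 148.9] 0.83 [0.6092 0.1406 0.13  ] tcp px [285.8932 146.6809]
```

View pics/k1.png

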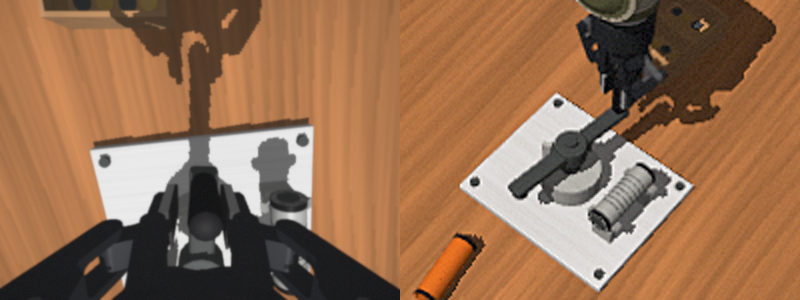

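The lever follows the fingers: the knob is at (205,225) between them in the left view, and in the scene view the arm is clearly swung. I'll continue.

send_rows([
  [[-0.003,0.0003,0],2],
  [[-0.006,0.0006,0],4],
  [[-0.009,0.0007,0],6],
  [[-0.0119,0.0008,0],8],
  [[-0.0119,0.0008,0],8],
])

```text
time_s: 14.7
eef_pos: [0.591, 0.1471, 0.1274]
tcp_rot: [180.0, 0.0, 88.6]
contact_force: [2.1, -0.4, -0.4]
width: 0.0273
```

send_rows([
  [[-0.003,-0.0001,0],2],
  [[-0.0059,-0.0003,0],4],
  [[-0.0089,-0.0006,0],6],
  [[-0.0118,-0.001,0],8],
  [[-0.0118,-0.001,0],8],
])

```text
time_s: 15.12
eef_pos: [0.5811, 0.1462, 0.129]
tcp_rot: [179.6, 0.0, 96.5]
contact_force: [4.6, -0.4, 3.1]
width: 0.0272
```

send_rows([
  [[-0.003,-0.0005,0],2],
  [[-0.0059,-0.0011,0],4],
  [[-0.0088,-0.0018,0],6],
  [[-0.0116,-0.0025,0],8],
  [[-0.0116,-0.0025,0],8],
])

```text
time_s: 15.53
eef_pos: [0.5702, 0.144, 0.1299]
tcp_rot: [179.5, 0.1, 104.5]
contact_force: [3.9, 1.1, 3.9]
width: 0.0274
```

send_rows([
  [[-0.0028,-0.0009,0],2],
  [[-0.0056,-0.0019,0],4],
  [[-0.0084,-0.003,0],6],
  [[-0.0111,-0.0042,0],8],
  [[-0.0111,-0.0042,0],8],
])

```text
time_s: 15.95
eef_pos: [0.5595, 0.1401, 0.1302]
tcp_rot: [179.4, 0.1, 112.5]
contact_force: [4.8, 1.8, 4.8]
width: 0.0274
```

send_rows([
  [[-0.0027,-0.0013,0],2],
  [[-0.0053,-0.0026,0],4],
  [[-0.0079,-0.0041,0],6],
  [[-0.0104,-0.0057,0],8],
  [[-0.0104,-0.0057,0],8],
])

```text
time_s: 16.37
eef_pos: [0.5462, 0.1338, 0.1278]
tcp_rot: [179.9, 0.0, 120.5]
contact_force: [-0.5, 0.3, -0.5]
width: 0.0272
```

send_rows([
  [[-0.0025,-0.0016,0],2],
  [[-0.0049,-0.0033,0],4],
  [[-0.0073,-0.0051,0],6],
  [[-0.0096,-0.007,0],8],
  [[-0.0096,-0.007,0],8],
])

```text
time_s: 16.78
eef_pos: [0.5362, 0.1266, 0.1273]
tcp_rot: [-180.0, -0.0, 128.5]
contact_force: [-0.4, -0.1, 0.4]
width: 0.0274
```

send_rows([
  [[-0.0022,-0.002,0],2],
  [[-0.0044,-0.004,0],4],
  [[-0.0064,-0.0061,0],6],
  [[-0.0084,-0.0083,0],8],
  [[-0.0084,-0.0083,0],8],
])

```text
time_s: 17.2
eef_pos: [0.5277, 0.1183, 0.1271]
tcp_rot: [-180.0, -0.0, 136.5]
contact_force: [-0.6, -1.0, 0.1]
width: 0.0275
```

send_rows([
  [[-0.0019,-0.0023,0],2],
  [[-0.0038,-0.0046,0],4],
  [[-0.0056,-0.007,0],6],
  [[-0.0073,-0.0095,0],8],
  [[-0.0073,-0.0095,0],8],
])

```text
time_s: 17.62
eef_pos: [0.5204, 0.1088, 0.1271]
tcp_rot: [-180.0, -0.0, 144.5]
contact_force: [0.7, -0.2, 0.8]
width: 0.0274
```

```bash
python3 k.py k2; python3 - <<'E'
import numpy as np
A=np.array([.592,.062]);r=.085
T=lambda p,l=.003:A+[r*np.cos(p)-l*np.sin(p),r*np.sin(p)+l*np.cos(p)]
for k in range(88,150,4):
    print(k,*[np.round((T(np.radians(56.5+k+i))-T(np.radians(56.5+k)))*1e3,1) for i in(1,2,3,4)])
E
```

```text
17.6167 [0.5204 0.1088 0.1271] 144.451485742409 [ 0.7341 -0.1632  0.8384] [ 0.0224  0.0208 -0.0414]
W [260.1 266.6] 0.8 [0.5239 0.1115 0.13  ] tcp px [251.2642 261.2125]
S [251.5 140.6] 0.61 [0.5224 0.1082 0.13  ] tcp px [251.0266 140.7804]
88 [-0.8 -1.2] [-1.6 -2.5] [-2.4 -3.8] [-3.1 -5.1]
92 [-0.7 -1.3] [-1.4 -2.6] [-2.1 -3.9] [-2.7 -5.3]
96 [-0.6 -1.3] [-1.2 -2.7] [-1.8 -4.1] [-2.4 -5.4]
100 [-0.5 -1.4] [-1.  -2.8] [-1.5 -4.2] [-2.  -5.6]
104 [-0.4 -1.4] [-0.8 -2.8] [-1.2 -4.3] [-1.6 -5.7]
108 [-0.3 -1.4] [-0.6 -2.9] [-0.9 -4.4] [-1.2 -5.8]
112 [-0.2 -1.5] [-0.4 -2.9] [-0.6 -4.4] [-0.8 -5.9]
116 [-0.1 -1.5] [-0.2 -3. ] [-0.3 -4.4] [-0.4 -5.9]
120 [-0.  -1.5] [-0. -3.] [ 0.  -4.5] [ 0.1 -5.9]
124 [ 0.1 -1.5] [ 0.2 -3. ] [ 0.3 -4.4] [ 0.5 -5.9]
128 [ 0.2 -1.5] [ 0.4 -2.9] [ 0.6 -4.4] [ 0.9 -5.9]
132 [ 0.3 -1.5] [ 0.6 -2.9] [ 0.9 -4.4] [ 1.3 -5.8]
136 [ 0.4 -1.4] [ 0.8 -2.9] [ 1.2 -4.3] [ 1.7 -5.7]
140 [ 0.5 -1.4] [ 1.  -2.8] [ 1.5 -4.2] [ 2.1 -5.6]
144 [ 0.6 -1.4] [ 1.2 -2.7] [ 1.8 -4.1] [ 2.5 -5.4]
148 [ 0.7 -1.3] [ 1.4 -2.6] [ 2.1 -3.9] [ 2.8 -5.2]
```

View pics/k2.png

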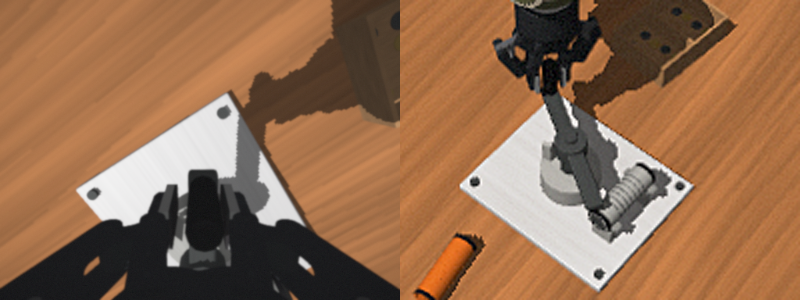

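The knob is still between the fingers, and the pad end is near the sleeve's edge (scene crop at (597,208)). From here I'll feel for the notch in 4° calls.

send_rows([
  [[-0.0008,-0.0012,0],1],
  [[-0.0016,-0.0025,0],2],
  [[-0.0024,-0.0038,0],3],
  [[-0.0031,-0.0051,0],4],
  [[-0.0031,-0.0051,0],4],
])

```text
time_s: 18.23
eef_pos: [0.5174, 0.1037, 0.1273]
tcp_rot: [-180.0, -0.0, 148.6]
contact_force: [1.1, 0.9, -0.1]
width: 0.0272
```

send_rows([
  [[-0.0007,-0.0013,0],1],
  [[-0.0014,-0.0026,0],2],
  [[-0.0021,-0.0039,0],3],
  [[-0.0027,-0.0053,0],4],
  [[-0.0027,-0.0053,0],4],
])

```text
time_s: 18.65
eef_pos: [0.5146, 0.0983, 0.1273]
tcp_rot: [-180.0, -0.0, 152.6]
contact_force: [-0.2, -0.2, 0.7]
width: 0.0272
```

send_rows([
  [[-0.0006,-0.0013,0],1],
  [[-0.0012,-0.0027,0],2],
  [[-0.0018,-0.0041,0],3],
  [[-0.0024,-0.0054,0],4],
  [[-0.0024,-0.0054,0],4],
])

```text
time_s: 19.07
eef_pos: [0.5123, 0.0928, 0.1273]
tcp_rot: [-180.0, -0.0, 156.6]
contact_force: [0.0, 0.3, -1.1]
width: 0.0275
```

send_rows([
  [[-0.0005,-0.0014,0],1],
  [[-0.001,-0.0028,0],2],
  [[-0.0015,-0.0042,0],3],
  [[-0.0015,-0.0042,0],3],
])

```text
time_s: 19.4
eef_pos: [0.5108, 0.0886, 0.1273]
tcp_rot: [-180.0, -0.0, 159.6]
contact_force: [-0.2, -0.2, -0.7]
width: 0.027
```

```bash
cat > q.py <<'E'
from h import *
np.set_printoptions(precision=4,suppress=True)
s=readout.observe();t=s['eef_pos'];f=s['contact_force'];print(s['time_s'],t,f)
c=np.radians(s['tcp_rot'][2]);print('tangential',f[:2]@[-np.sin(c),np.cos(c)])
S=snap('scene')
for k in('knob','spindle'):
    for r in spot_point(S,k)[:1]: print(k,np.round(r['pixel'],1),round(r['confidence'],2))
import glob
i=len(glob.glob('pics/s_*.png'));cv2.imwrite(f'pics/s_{i:02d}.png',S['frame'][:,:,::-1]);print(i)
if i:
    P=cv2.imread(f'pics/s_{i-1:02d}.png')
    # vertical shift of hub region between shots
    u=proj(S,[.592,.062,.1]).astype(int);a=S['frame'][u[1]-9:u[1]+9,u[0]-9:u[0]+9,::-1]
    B=P[u[1]-20:u[1]+20,u[0]-20:u[0]+20];m=cv2.matchTemplate(B,np.ascontiguousarray(a),cv2.TM_CCOEFF_NORMED);print('hub shift vs prev (x,y)',11-np.array(cv2.minMaxLoc(m)[3]),round(m.max(),2))
E
python3 q.py
```

```text
19.4 [0.5108 0.0886 0.1273] [-0.1604 -0.2162 -0.7149]
tangential 0.258502774046864
knob [242.1 141.4] 0.8
spindle [262.5 192.2] 0.87
0
```

send_rows([
  [[-0.0005,-0.0014,0],1],
  [[-0.0009,-0.0028,0],2],
  [[-0.0013,-0.0043,0],3],
  [[-0.0013,-0.0043,0],3],
])

```text
time_s: 19.88
eef_pos: [0.5095, 0.0844, 0.1273]
tcp_rot: [-180.0, -0.0, 162.6]
contact_force: [0.0, -0.3, 0.8]
width: 0.0272
```

```bash
python3 q.py
```

```text
19.8833 [0.5095 0.0844 0.1273] [ 0.0147 -0.3076  0.771 ]
tangential 0.2892018228554591
knob [240.2 141.5] 0.6
1
hub shift vs prev (x,y) [0 0] 0.83
```

send_rows([
  [[-0.0003,-0.0014,0],1],
  [[-0.0006,-0.0029,0],2],
  [[-0.001,-0.0043,0],3],
  [[-0.001,-0.0043,0],3],
])

```text
time_s: 20.37
eef_pos: [0.5086, 0.0801, 0.1273]
tcp_rot: [-180.0, -0.0, 165.6]
contact_force: [-0.7, -0.1, -0.3]
width: 0.0273
```

```bash
python3 q.py
```

```text
20.3667 [0.5086 0.0801 0.1273] [-0.7053 -0.1287 -0.3139]
tangential 0.2997665851726084
knob [238.5 144.5] 0.84
spindle [260.3 192.7] 0.7
2
hub shift vs prev (x,y) [-1  0] 0.79
```

```bash
cat > z.py <<'E'
from h import *
S=snap('scene');K=[]
for i in range(2):
    pass
# knob lies at tcp minus lead: predicted mid-knob pixel at lift 10 and 2 mm for knob angle range
s=readout.observe();psi=s['tcp_rot'][2];r=spot_point(S,'knob')[0];print('seen',np.round(r['pixel'],1),round(r['confidence'],2),'yaw',psi)
for d in(-4,0,4):
    a=np.radians(psi+d)
    print(d,*[np.round(proj(S,[.592+.085*np.cos(a),.062+.085*np.sin(a),.124+l]),1) for l in(.010,.002)])
E
python3 z.py
python3 - <<'E'
import cv2,numpy as np
a=[cv2.imread(f'pics/s_0{i}.png')[110:250,200:330] for i in(0,2)]
cv2.imwrite('pics/cmp.png',cv2.resize(np.hstack(a),(800,431),interpolation=cv2.INTER_CUBIC))
E
```

```text
seen [237.6 146.7] 0.72 yaw 165.5403020556829
-4 [243.3 142.4] [243.4 144.3]
0 [241.4 143.5] [241.5 145.4]
4 [239.6 144.7] [239.7 146.6]
```

View pics/cmp.png

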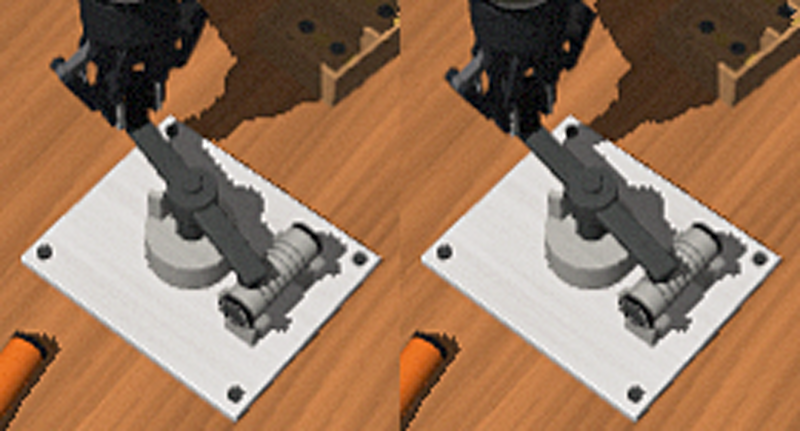

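Compared side by side, the hub still stands clear of the drum in both shots (no drop yet), and the arm approaches the sleeve. I'll keep feeling.

send_rows([
  [[-0.0003,-0.0015,0],1],
  [[-0.0005,-0.0029,0],2],
  [[-0.0007,-0.0044,0],3],
  [[-0.0007,-0.0044,0],3],
])

```text
time_s: 20.95
eef_pos: [0.5078, 0.0757, 0.1273]
tcp_rot: [-180.0, -0.0, 168.6]
contact_force: [0.4, -0.6, -0.3]
width: 0.0273
```

send_rows([
  [[-0.0002,-0.0015,0],1],
  [[-0.0004,-0.0029,0],2],
  [[-0.0005,-0.0044,0],3],
  [[-0.0005,-0.0044,0],3],
])

```text
time_s: 21.28
eef_pos: [0.5074, 0.0711, 0.1273]
tcp_rot: [-180.0, -0.0, 171.6]
contact_force: [-0.8, 0.9, -0.4]
width: 0.0273
```

```bash
python3 q.py
```

```text
21.2833 [0.5074 0.0711 0.1273] [-0.8218  0.8998 -0.381 ]
tangential -0.7705029574418596
knob [236.1 147.3] 0.64
spindle [264.1 193.3] 0.64
3
hub shift vs prev (x,y) [-2  1] 0.88
```

send_rows([
  [[-0.0001,-0.0015,0],1],
  [[-0.0001,-0.003,0],2],
  [[-0.0002,-0.0045,0],3],
  [[-0.0002,-0.0045,0],3],
])

```text
time_s: 21.77
eef_pos: [0.5072, 0.0668, 0.1273]
tcp_rot: [-180.0, -0.0, 174.6]
contact_force: [1.0, 0.3, -0.6]
width: 0.0273
```

```bash
python3 q.py
```

```text
21.7667 [0.5072 0.0668 0.1273] [ 0.9527  0.3276 -0.5641]
tangential -0.4155397280566363
knob [236.8 149.7] 0.74
spindle [263.4 194.5] 0.61
4
hub shift vs prev (x,y) [0 2] 0.94
```

send_rows([
  [[0,-0.0015,0],1],
  [[0,-0.003,0],2],
  [[0,-0.0045,0],3],
  [[0,-0.0045,0],3],
])

```text
time_s: 22.25
eef_pos: [0.5072, 0.063, 0.1273]
tcp_rot: [179.9, 0.0, 177.6]
contact_force: [-0.2, 4.1, -0.3]
width: 0.0271
```

```bash
python3 q.py
```

```text
22.25 [0.5072 0.063  0.1273] [-0.201   4.1012 -0.2652]
tangential -4.089486952137138
knob [180.5 342.9] 0.71
spindle [264.2 191.7] 0.84
5
hub shift vs prev (x,y) [0 0] 0.98
```

A 2 px hub drop in the scene view (8 mm drop expected at about that size), followed by a resistance rise to 4 N, suggests the notch was found. I'll back off to the middle of the gap, so neither finger presses, and check.

send_rows([
  [[0,0.0015,0],-1],
  [[0,0.003,0],-2],
  [[0,0.0045,0],-3],
  [[0,0.0045,0],-3],
])

```text
time_s: 22.73
eef_pos: [0.5072, 0.0671, 0.1273]
tcp_rot: [-180.0, 0.0, 174.5]
contact_force: [-0.4, -0.2, -0.0]
width: 0.0272
```

```bash
python3 q.py; python3 - <<'E'
from h import *
np.set_printoptions(precision=2,suppress=True)
# hub vertical position by subpixel alignment against first shot (lifted) and last shots
from scipy.ndimage import shift
u=(262,172)
def g(i): return cv2.GaussianBlur(cv2.imread(f'pics/s_{i:02d}.png',0),(3,3),0).astype(np.float32)
c=proj(snap('scene'),[.592,.062,.1]);print('hub px',c)
x,y=map(int,c)
for i in range(7):
    try:
        a=g(3)[y-14:y+14,x-14:x+14];b=g(i)[y-14:y+14,x-14:x+14];print(i,cv2.phaseCorrelate(a,b,cv2.createHanningWindow((28,28),cv2.CV_32F)))
    except Exception as e: print(e)
a=[cv2.imread(f'pics/s_{i:02d}.png')[150:220,225:300] for i in(3,6)]
cv2.imwrite('pics/cmp2.png',cv2.resize(np.hstack(a),(800,373),interpolation=cv2.INTER_CUBIC))
E
```

```text
22.7333 [0.5072 0.0671 0.1273] [-0.4012 -0.2416 -0.0452]
tangential 0.27908317008817624
knob [235.  148.7] 0.91
spindle [261.5 196.3] 0.78
6
hub shift vs prev (x,y) [0 0] 1.0
hub px [262.45 172.85]
0 ((0.35681554436093776, -0.3869769230762401), 0.5370457278357612)
1 ((0.6413105839537838, -0.45188294513842564), 0.6361887465582954)
2 ((1.0318009039717833, -0.6256811073266615), 0.682225817044576)
3 ((-1.073432898124338e-09, -3.552713678800501e-15), 1.0000000209206912)
4 ((-0.38135599436025736, 1.5013512377894536), 0.7034386497073704)
5 ((0.03464648094520051, 1.7045755648763148), 1.1898031240039402)
6 ((-0.12154838251705691, 1.5040734782397056), 1.2022015825907388)
```

View pics/cmp2.png

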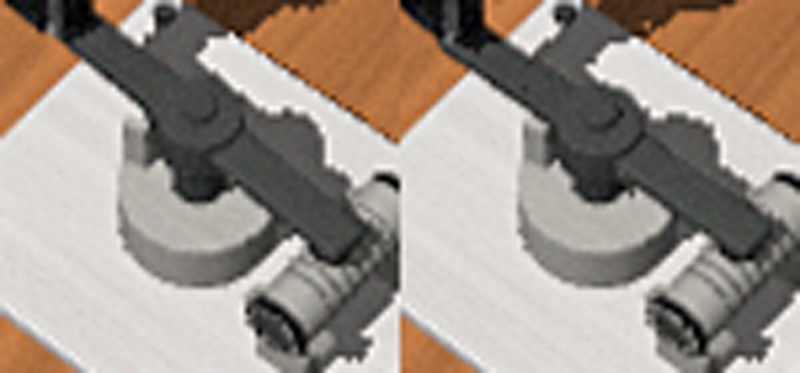

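Right half (after): the hub sits visibly lower, less of the shaft shows, and the arm's pad end rests on the sleeve. It stayed down after I backed off. I'll open and withdraw upward.

send_rows([
  [[0,0,0],0],
  [[0,0,0],0],
  [[0,0,0],0],
  [[0,0,0],0],
  [[0,0,0],0],
], gripper=-0.05)

```text
time_s: 23.35
eef_pos: [0.5073, 0.0671, 0.1273]
tcp_rot: [-180.0, 0.0, 174.5]
contact_force: [0.6, -0.1, -0.2]
width: 0.0448
```

send_rows([
  [[0,0,0.01],0],
  [[0,0,0.03],0],
  [[0,0,0.06],0],
  [[0,0,0.09],0],
  [[0,0,0.12],0],
])

```text
time_s: 23.77
eef_pos: [0.507, 0.0671, 0.2495]
tcp_rot: [-180.0, 0.0, 174.6]
contact_force: [0.4, 0.7, -0.6]
width: 0.0449
```

send_rows([
  [[-0.02,0,0.01],0],
  [[-0.05,0,0.01],0],
  [[-0.08,0,0.01],0],
  [[-0.1,0,0.01],0],
  [[-0.1,0,0.01],0],
])

```text
time_s: 24.18
eef_pos: [0.4046, 0.0674, 0.2584]
tcp_rot: [-180.0, 0.0, 174.6]
contact_force: [-0.9, -0.1, 0.4]
width: 0.0451
```

```bash
python3 q.py; python3 - <<'E'
from h import *
np.set_printoptions(precision=4,suppress=True)
S=snap('scene');W=snap('top')
rs=[]
for p in(S,W):
    for k,z in(('knob',.126),('sleeve_mid',.062)):
        for r in spot_point(p,k)[:4]:
            X=atz(p,r['pixel'],z)
            print(k,np.round(r['pixel'],1),round(r['confidence'],2),X, 'ang from axis',np.degrees(np.arctan2(X[1]-.062,X[0]-.592))%360)
def g(i): return cv2.GaussianBlur(cv2.imread(f'pics/s_{i:02d}.png',0),(3,3),0).astype(np.float32)
x,y=262,172
for i in(3,5,6): print(i,cv2.phaseCorrelate(g(7)[y-14:y+14,x-14:x+14],g(i)[y-14:y+14,x-14:x+14],cv2.createHanningWindow((28,28),cv2.CV_32F)))
a=cv2.resize(S['frame'][120:240,200:330],(400,369),interpolation=cv2.INTER_CUBIC)
b=cv2.resize(W['frame'][140:256,180:306],(400,369),interpolation=cv2.INTER_CUBIC)
cv2.imwrite('pics/final.png',np.hstack([a,b])[:,:,::-1])
E
```

```text
24.1833 [0.4046 0.0674 0.2584] [-0.9173 -0.0708  0.3659]
tangential 0.15724195250169212
knob [235.2 148.2] 0.91
spindle [263.3 194.4] 0.78
7
hub shift vs prev (x,y) [0 0] 1.0
knob [233.7 147.6] 0.76 [0.4981 0.0659 0.126 ] ang from axis 177.61644203137487
sleeve_mid [149.7 221.9] 0.97 [ 0.4416 -0.2014  0.062 ] ang from axis 240.27593823322752
sleeve_mid [199.6 236.3] 0.82 [ 0.5663 -0.1562  0.062 ] ang from axis 263.285523189827
sleeve_mid [115.  258.6] 0.81 [ 0.4431 -0.3261  0.062 ] ang from axis 249.00913484531438
sleeve_mid [171.7 286.4] 0.71 [ 0.5988 -0.294   0.062 ] ang from axis 271.0885232835274
knob [227.9 231.5] 0.91 [0.5069 0.0629 0.126 ] ang from axis 179.4051602949946
sleeve_mid [308.1 221.1] 0.87 [ 0.5413 -0.1361  0.062 ] ang from axis 255.638691645714
sleeve_mid [377.1 269.3] 0.7 [ 0.4233 -0.314   0.062 ] ang from axis 245.8371345638946
sleeve_mid [237.2 168.6] 0.64 [0.6714 0.0479 0.062 ] ang from axis 349.91817913193245
sleeve_mid [326.4 265.4] 0.63 [ 0.4308 -0.1839  0.062 ] ang from axis 236.7648975539471
3 ((0.1927785320714186, -1.650222869417295), 1.0561473345756531)
5 ((0.04236901048615138, 0.23306083646352604), 0.8279801874690585)
6 ((0.16019603128253834, 0.09956392848717677), 0.9169589885075887)
```

The hub is unchanged since the drop and 1.65 px lower than on the track, and the knob sits at about 178° with the fingers away. I'm handing in.

```bash
python3 -c "
from workcell import job,readout
print(readout.observe()['time_s']);print(job.close_job())"
```

```text
24.6333
the job is handed in; nothing more can be done
None
```

The steel sleeve is lying in the jig's V cradle, and the clamp lever is swung over it and, as far as I can tell, dropped into the notch. I handed the job in at 24.6 s, with no verdict reported.

- **Sleeve:** I took the grey one from the wooden rest, set it down until I felt contact (about 9 N), and let go. A wrist picture showed it in both V's, centred within about 2 mm.
- **Lever:** I guided the knob between loosely set fingers. The highest force I read at the knob was about 7 N, while climbing the ramp, but force was only read at the end of each move call. The drop came at about 2.1 rad. After it I read a rise to 4 N, stopped pushing and backed off, without deliberately going on to the stop.
- **Last checks:** After I backed off and left, the hub stayed down. It sat about 1.65 px lower in the scene camera than on the track, where a full 8 mm drop should show about 1.9 px. The knob read about 178–179° from above in the jig's surroundings, which puts the pad over the sleeve. Force on the tool was about zero.
- **Not confirmed:**
  - The picture limit stopped me viewing the final close-up, so the end state rests on those numbers and on the picture taken just before I let go.
  - The lift, and how firmly the pad presses, were only judged from that small image shift.
  - In the last top view, the network placed the sleeve about 10 mm off along its length, with low confidence (0.64). The lever partly covers the sleeve there, and the earlier close-up disagrees, so I did not act on it.

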